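# Portafilter held level over the tamping stand

## Task

Press the popped-up orange pad of the tamping stand fully home, then pick the portafilter up by its balance point (the brass band on the steel neck) and hold it level above the stand: basket centred over the pad, its underside about 6 cm above the pad and clear of everything, handle lying the way the stand's fork is. Finish while still holding it there, at rest; do not set it down, and do not disturb the tamper, stir stick cup, mug or teaspoon standing around.

Things in the scene. Friction and masses are not known exactly. Their poses are not given: they have to be found in the camera images.
- portafilter: Loose portafilter, about 0.45 kg: open steel basket 66 mm across, 36 high; steel neck; dark wooden handle. Origin: centre of the basket's underside (z = 0 on the counter); z up, x along the neck to the handle, at first roughly to +y. Neck: bar 14 wide, 12 high, centre 22 mm up, x = 33 to 82 mm. Handle: 25 thick, x = 84 to 182 mm, its end also rests on the counter; it lies level.
- balance_band (a point): Balance point of the portafilter: mid neck, 58 mm from the basket's axis towards the handle, 22 mm above the underside, marked by a brass band 6 mm wide (the other brass ring, where the handle begins, is not it). Centre of mass within 2 mm of it along x, 9 mm lower.
- handle_end (a point): Far end of the wooden handle, 180 mm from the basket's axis and 12.5 mm above the underside.
- stand: Tamping stand fixed to the counter: dark steel base 100 x 90 x 8 mm with a tongue, an aluminium column 48 mm across with the orange pad on top, and 110 mm from it, at the tongue's end, an upright fork for the handle, 48 mm wide, top at z = 67 mm. Origin: on the counter under the column's axis; z up, x from column to fork, roughly to +y (robot's left).
- pad_top (a point): Centre of the top face of the round orange pad (black rubber disc in the middle of its top), 54 mm across and 14 mm thick, on the stand's axis. Fully popped up it stands 60 mm above the counter, pressed home 48 mm.
- pad (a joint): How far the orange pad is pressed down, m: 0 fully popped up, 0.012 home on its stop. It starts at 0 to 0.003. Friction holds it wherever it is left; a push of about 4 N straight down moves it.
- tamper: Bystander: coffee tamper, wooden handle on a round metal foot, 58 mm across, 90 mm high. Origin under its centre.
- stir_sticks: Bystander: cup of wooden stir sticks, 72 mm across, 147 mm high. Origin under its centre.
- mug: Bystander: small patterned mug, 61 x 85 x 50 mm. Origin under its centre.
- teaspoon: Bystander: metal teaspoon lying flat, 130 x 26 x 11 mm. Origin under its centre.

How it is judged:
On the way, in this order (a step that is already met when the one before it is completed fails the run):
1. the pad is pressed home while the portafilter still lies on the counter (value of joint pad above 0.0105 m and height (world z) of portafilter below 0.015 m), for 0.1 s.
2. the portafilter is lifted level, held by the fingers at its balance point (contact force between portafilter and the fingers above 1 N and x of the grasp point in the frame of portafilter between 0.036 and 0.08 m and angle between portafilter's own z axis and vertical below 0.12 rad and height (world z) of portafilter above 0.04 m), for 0.2 s.
At the end, for the whole second after the job is handed in: Portafilter held by the fingers within 22 mm of its balance point, level within 0.12 rad, at rest, off the stand; basket within 20 mm of the pad's axis, underside 30 to 95 mm above the pad; handle within 0.2 rad of the fork's direction; pad home (10.5 of 12 mm or more) (contact force between portafilter and the fingers above 1 N and x of the grasp point in the frame of portafilter between 0.036 and 0.08 m and angle between portafilter's own z axis and vertical below 0.12 rad and value of joint pad above 0.0105 m and horizontal distance between portafilter and pad_top below 0.02 m and z of portafilter in the frame of pad_top between 0.03 and 0.095 m and angle between the x axis of portafilter and the x axis of stand, either way round below 0.2 rad and x of handle_end in the frame of stand above 0.1 m and contact force between portafilter and stand below 0.1 N and linear speed of portafilter below 0.02 m/s and angular speed of portafilter below 0.1 rad/s); the arm keeps its last pose, push and grip.
It fails at once if the tamper is moved by more than 25 mm or tipped (distance of tamper from where it was at the start of the episode above 0.025 m or angle between tamper's own z axis and vertical above 0.5 rad).
It fails at once if the stir stick cup is moved by more than 25 mm or tipped (distance of stir_sticks from where it was at the start of the episode above 0.025 m or angle between stir_sticks's own z axis and vertical above 0.5 rad).
It fails at once if the mug is moved by more than 25 mm or tipped (distance of mug from where it was at the start of the episode above 0.025 m or angle between mug's own z axis and vertical above 0.5 rad).
It fails at once if the teaspoon is moved by more than 25 mm or tipped (distance of teaspoon from where it was at the start of the episode above 0.025 m or angle between teaspoon's own z axis and vertical above 0.5 rad).
It also fails if it takes over 45 s, if anything falls off the work surface, if the arm or the gripper's body presses on something with over 40 N, if the wrist force passes 120 N, or if a joint passes its speed limit or range.

## Robot

A 6-joint arm with a two-finger parallel gripper is mounted at the origin on a cart in front of the work surface, level with it; the furniture and walls round the work are solid. World frame = base frame: x ahead of the robot, y to its left, z up, the work surface at z = 0. Lengths are in m, angles in rad, forces in N, time in s.
With the tool pointing down it reaches from about 0.4 to 0.825 m from the base axis. Payload 7 kg.
Tool frame: the origin (TCP) lies at the very end of the fingers, on their centre line; the grasp point (between the pads) lies 19 mm behind it (r.grip_depth is the distance from the TCP to the grasp point, in m); z points along the fingers, y is the direction in which the jaws open and shut (so a half turn about z gives the same grasp; the last joint's range is limited). The gripper opens to 88 mm and grips with 3 to 60 N. Pads are 19 mm wide; open, the fingers measure 130 mm over their backs; the gripper's body (78 mm by 193 mm) begins 47 mm behind the grasp point.
Start: joints at [-0.996, 0.359, 0.012, 0, -1.224, -0.288], TCP at [0.191, -0.647, 0.227] pointing down, gripper open.
Joint ranges: [-3.07, 3.07], [-1.43, 2.12], [-1.02, 1.25], [-3.03, 1.67], [-3.05, -0], [-3.03, 3.03]. Speed limits (rad/s): [2.39, 2.39, 3.01, 3.14, 3.14, 3.14].

## Interface

Orientations are given as a 3x3 rotation matrix whose columns are the frame's x, y, z axes.
In Python, from plant import r, viewer gives the robot as it stands.
- The arm moves only by the tool servo_tool, never from a script. Its argument "deltas" is a list of rows, each a list of 2 entries, a list of its own where there are three numbers: the shift along the world's x, y, z in cm, then the turn about the world's z in rad. A call has 1 to 20 rows; each row is the pose to reach, as a shift and turn from the pose commanded when the call began; what a row does not reach only later rows make up. A row lasts 1/8 s, in which the tool goes at most 62.5 mm and 10.7 degrees, less where a joint would pass 70% of its speed; a pose out of reach is approached as far as the arm can. A call with a gripper value outside its range is refused whole. "claw" is the opening, from 0 (shut) to 1 (fully open), set as the call begins (left out, the last holds). The fingers move at their own pace and stop on an object; the grip force is fixed at half the most. Time passes only in rows, so rows that repeat a pose let the fingers close. It gives the time, the measured TCP pose, the force and the opening at its end, in the units of the state.
- r.get_state(): the state, without advancing time (a new reading comes with each control period).
- viewer.read_camera(name): name is "scene" or "top"; returns (picture, depth): 384x512x3 uint8, red, green, blue; 384x512 float32, m along the optical axis (not along the pixel's ray), 0 where there is no reading.
- viewer.camera_params(name): a dict with "fx", "fy", "cx", "cy" (pixels), "T" (4x4, takes a point from camera to world coordinates). Camera axes: x right, y down, z forward; pixel columns grow to the right and rows downward; lengths in m; the calibration is good to about 2 mm. A picture is of the moment at which its call begins. camera_params takes no time and is no camera call.
- r.hand_in(): hands the job in, once; it reports no verdict.
The state is a dict: "time_s": time; "joint_pos": joint angles; "joint_vel": joint speeds; "joint_efforts": joint torques, N m; "tool_pos": TCP position; "ee_rot": TCP orientation; "force": force on the tool from outside, world axes, zero at the start; "torque": the same for the moment, N m; "width": opening from 0.0 (shut) to 1.0 (fully open).
Only numpy, scipy, OpenCV 4.12 (cv2) and the standard library are available. Lean on these libraries where they do the work, as an engineer would, in place of code of your own. Each camera call takes 0.05 s, during which the arm holds its last target. There are 200 camera calls.

## Working session

There is one attempt and no reset: what is moved stays moved. The work goes in short steps, Python scripts to look and compute and a tool call to move; the robot and the scene stay as the last step left them, time stands still between calls to the robot, and variables do not carry over. Pictures are saved under pics/ and viewed, about 8 in all and at most 12, crops included, and the job is handed in when it is done.

Besides the shell and the picture viewer there is one more tool, called after "Call:" by a JSON object that holds its "name" and its "arguments", one argument or row to a line. servo_tool: Moves the arm, as the interface text tells. Its arguments: {"type":"object","properties":{"deltas":{"type":"array","items":{"type":"array"}},"claw":{"type":"number"}},"required":["deltas"]}

```bash
mkdir -p pics; cat > h.py <<'E'
import numpy as np, cv2
from plant import r, viewer
def look(n):
    im,d=viewer.read_camera(n); p=viewer.camera_params(n); return im,d,p
def pts(d,p):
    v,u=np.indices(d.shape); 
    P=np.stack([(u-p['cx'])/p['fx']*d,(v-p['cy'])/p['fy']*d,d],-1)
    T=np.array(p['T']); return P@T[:3,:3].T+T[:3,3]
def ray(p,u,v,z):
    T=np.array(p['T']); w=T[:3,:3]@np.array([(u-p['cx'])/p['fx'],(v-p['cy'])/p['fy'],1]); o=T[:3,3]
    return o+w*(z-o[2])/w[2]
E
python3 - <<'E'
from h import *
for n in("scene","top"):
    im,d,p=look(n); cv2.imwrite(f'pics/{n}0.png',im[...,::-1]); np.savez(f'{n}0.npz',im=im,d=d,**{k:np.array(v) for k,v in p.items()})
    print(n,{k:np.round(v,3).tolist() for k,v in p.items()})
s=r.get_state(); print(s['tool_pos'],s['ee_rot'],s['width'],r.grip_depth,s['time_s'])
E
```

```text
scene {'fx': 390.976, 'fy': 390.976, 'cx': 253.414, 'cy': 192.432, 'T': [[-0.871, -0.181, 0.457, -0.091], [-0.491, 0.367, -0.79, 1.034], [-0.024, -0.913, -0.408, 0.675], [0.0, 0.0, 0.0, 1.0]]}
top {'fx': 421.387, 'fy': 421.387, 'cx': 249.415, 'cy': 193.196, 'T': [[-0.023, -0.994, 0.111, 0.42], [-1.0, 0.025, 0.014, -0.103], [-0.017, -0.11, -0.994, 1.439], [0.0, 0.0, 0.0, 1.0]]}
[ 0.19080116 -0.64700571  0.22570964] [[-9.59167138e-01 -2.82839258e-01 -5.96546461e-04]
 [-2.82839833e-01  9.59166125e-01  1.40487583e-03]
 [ 1.74833120e-04  1.51623783e-03 -9.99998835e-01]] 1.0021808574454023 0.0188 0.1
```

View pics/scene0.png

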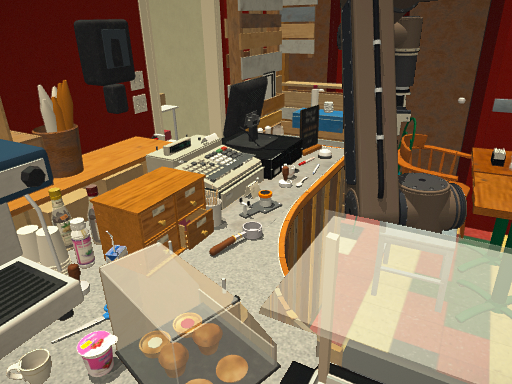

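View pics/top0.png

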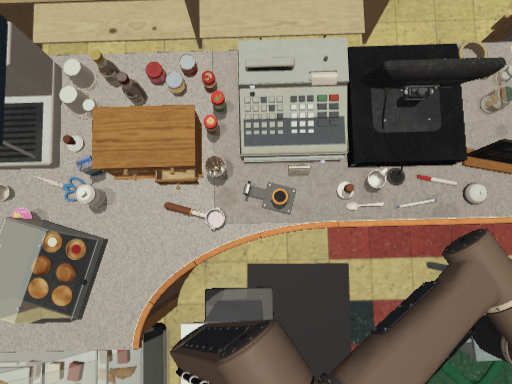

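The scene camera shows the portafilter's basket at about (252,231) with its handle to the lower left, and the stand's pad at about (266,197). In the top view the pad is at (280,197), the fork at (250,188), the basket at (216,217) and the handle end at (167,206). The stick cup is at (216,167) and the tamper at (346,188). I'll measure next.

```bash
python3 - <<'E'
import numpy as np,cv2
from h import pts,ray
D={n:np.load(n+'0.npz') for n in('top','scene')}
def crop(n,u0,v0,u1,v1,k):
    return cv2.resize(D[n]['im'][v0:v1,u0:u1,::-1],None,fx=k,fy=k,interpolation=cv2.INTER_CUBIC)
a=crop('top',155,150,305,230,5); b=crop('scene',195,175,295,265,5)
cv2.imwrite('pics/c1.png',a); cv2.imwrite('pics/c2.png',b)
for n,(u0,v0,u1,v1) in dict(top=(155,150,305,235),scene=(195,175,295,265)).items():
    t=D[n]; P=pts(t['d'],t)
    hsv=cv2.cvtColor(t['im'],cv2.COLOR_RGB2HSV); 
    m=np.zeros(hsv.shape[:2],np.uint8); m[v0:v1,u0:u1]=1
    H,S,V=cv2.split(hsv)
    for name,mm in dict(orange=(H>=8)&(H<=24)&(S>165)&(V>140),brownhandle=(H<16)&(S>90)&(V<140)&(V>30),).items():
        k,lab,st,c=cv2.connectedComponentsWithStats((mm&(m>0)).astype(np.uint8))
        for i in range(1,k):
            if st[i,4]>12:
                q=P[lab==i]; print(n,name,st[i],np.round(c[i],1),np.round(np.median(q,0),4),'z max',q[:,2].max().round(4))
    Q=P[v0:v1,u0:u1]
    print(n,'counter z',np.median(Q[...,2]).round(4))
E
```

```text
top brownhandle [155 150  47  30 356] [184.5 166. ] [0.6502 0.0941 0.1212] z max 1.439
top brownhandle [212 156  10  13  45] [216.2 161.2] [0.6803 0.0247 0.0836] z max 0.1395
top brownhandle [207 158   7  10  26] [210.1 162.4] [0.6766 0.0433 0.0767] z max 0.1322
top brownhandle [155 179  43   6 133] [178.3 181.7] [0.6151 0.1421 0.0852] z max 1.439
top brownhandle [164 202  27  13 164] [177.  207.8] [0.5342 0.1631 0.0257] z max 0.035
top counter z 0.001
scene orange [195 175  10   6  32] [198.  176.5] [0.653  0.1002 0.2098] z max 0.2118
scene orange [258 190  14   8  62] [264.8 194.6] [ 0.5499 -0.1628  0.057 ] z max 0.0623
scene orange [195 203   9   7  16] [199.2 206.3] [0.6516 0.1124 0.108 ] z max 0.1132
scene orange [279 204  16  61 330] [284.4 236. ] [ 4.016e-01  1.000e-03 -4.000e-04] z max 0.6754
scene orange [195 209  16  11  32] [202.4 214. ] [0.6204 0.1344 0.0989] z max 0.1003
scene orange [201 230   7   4  15] [203.8 231.5] [0.6054 0.1606 0.0467] z max 0.0509
scene orange [211 236  25  15  63] [222.9 242.4] [0.5309 0.1608 0.0273] z max 0.0334
scene brownhandle [195 175  11  36 286] [199.7 192.9] [0.6504 0.1068 0.1549] z max 0.6754
scene brownhandle [283 175   5   5  21] [285.2 176.8] [ 0.5796 -0.3994  0.0423] z max 0.0507
scene brownhandle [195 209  19  37 353] [203.9 226.9] [0.6158 0.1433 0.0528] z max 0.6754
scene brownhandle [284 212  11  53 231] [288.6 241.3] [ 0.477  -0.1976 -0.1583] z max 0.6754
scene brownhandle [209 238  26  18 130] [221.4 247. ] [0.5284 0.1788 0.0193] z max 0.6754
scene counter z 0.001
```

View pics/c1.png

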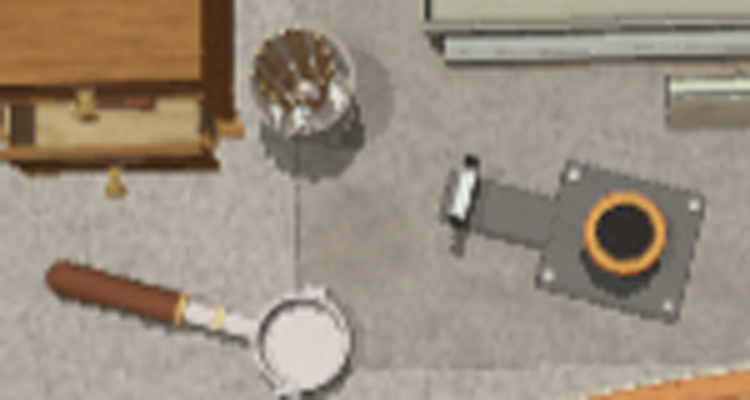

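View pics/c2.png

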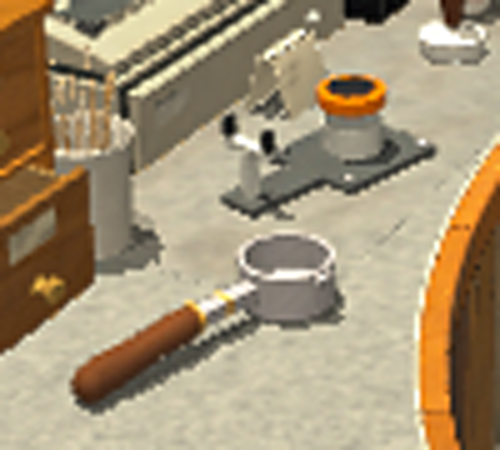

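The top crop shows the pad centre at (624,233), fork at (463,195), basket rim centre at (304,341), band at (218,319) and handle end at (48,275). In the scene crop the pad top is at (351,88), the band at (226,298) and the rim centre at (288,255). I'll triangulate these and check them against depth.

```bash
python3 - <<'E'
import numpy as np,cv2
from h import pts,ray
D={n:np.load(n+'0.npz') for n in('top','scene')}
P={n:pts(D[n]['d'],D[n]) for n in D}
def px(x,y,u0,v0): return ((x+.5)/5-.5+u0,(y+.5)/5-.5+v0)
T=lambda x,y:px(x,y,155,150); S=lambda x,y:px(x,y,195,175)
def tri(a,b):
    M=[];B=[]
    for t,(u,v) in((D['top'],a),(D['scene'],b)):
        o=t['T'][:3,3]; w=t['T'][:3,:3]@np.array([(u-t['cx'])/t['fx'],(v-t['cy'])/t['fy'],1]); w/=np.linalg.norm(w)
        A=np.eye(3)-np.outer(w,w); M.append(A);B.append(A@o)
    x,res,_,_=np.linalg.lstsq(np.vstack(M),np.hstack(B),rcond=None); return x.round(4),np.sqrt(res).round(4)
for n,a,b,z in(('pad',T(624,233),S(351,88),.06),('rim',T(304,341),S(288,255),.036),('band',T(218,319),S(226,298),.028),('hring',T(180,308),S(198,317),.025),('hend',T(48,275),S(78,388),.0125),('fork',T(464,192),S(250,133),.06)):
    u,v=np.round(a).astype(int); u2,v2=np.round(b).astype(int)
    print(n,tri(a,b),'plane',ray(D['top'],*a,z).round(4),ray(D['scene'],*b,z).round(4),'depth',P['top'][v,u].round(4),P['scene'][v2,u2].round(4))
# orange ring fit in top: low-threshold
def mask(n,box,f):
    h=cv2.cvtColor(D[n]['im'],cv2.COLOR_RGB2HSV).astype(int); m=np.zeros(h.shape[:2],bool); u0,v0,u1,v1=box; m[v0:v1,u0:u1]=f(*np.moveaxis(h,2,0))[v0:v1,u0:u1]; return m
m=mask('top',(268,184,294,210),lambda H,S,V:(H>5)&(H<28)&(S>110)&(V>80))
v,u=np.nonzero(m); c,rad=cv2.minEnclosingCircle(np.stack([u,v],1).astype(np.float32)); print('orange',len(u),c,rad,ray(D['top'],*c,.058),'z',np.median(P['top'][m][:,2]))
m=mask('top',(269,186,292,206),lambda H,S,V:V>=0); q=P['top'][m]; k=(q[:,2]>.04); print('pad by depth',q[k].mean(0),np.median(q[k][:,2]),k.sum())
# handle line
m=mask('top',(160,195,195,220),lambda H,S,V:(H<16)&(S>80)&(V<170)); q=P['top'][m]; q=q[q[:,2]>.01]; vx=cv2.fitLine(q[:,:2].astype(np.float32),cv2.DIST_L2,0,.01,.01).ravel(); print('handle',vx, q[:,:2].min(0),q[:,:2].max(0), 'yaw',np.arctan2(vx[1],vx[0]))
q=P['top'][204:230,203:230].reshape(-1,3); k=q[:,2]>.02; print('rim depth',q[k].max(0),q[k].min(0))
# base plate direction
m=mask('top',(240,178,300,216),lambda H,S,V:V>=0); q=P['top'][m]; k=(q[:,2]>.0055)&(q[:,2]<.012); h=cv2.minAreaRect(q[k][:,:2].astype(np.float32)); print('base',h,k.sum())
# obstacles heights along nearby
for n,(u0,v0,u1,v1) in dict(sticks=(203,152,230,184),drawer=(150,165,206,185),knob=(160,180,200,192),register=(238,150,300,165),near=(285,160,315,178)).items():
    q=P['top'][v0:v1,u0:u1].reshape(-1,3);q=q[(q[:,2]>.02)&(q[:,2]<.5)]; print(n,q.min(0).round(3),q.max(0).round(3)) if len(q) else None
E
```

```text
pad (array([ 0.562 , -0.1812,  0.0583]), array([0.0007])) plane [ 0.5614 -0.1813  0.06  ] [ 0.5607 -0.1778  0.06  ] depth [ 0.5626 -0.1803  0.0552] [ 0.5616 -0.1811  0.0593]
rim (array([0.4973, 0.033 , 0.0334]), array([0.0004])) plane [0.4969 0.0326 0.036 ] [0.4951 0.0372 0.036 ] depth [0.4977 0.0365 0.0099] [0.5104 0.0126 0.0184]
band (array([0.5129, 0.0908, 0.0259]), array([0.0013])) plane [0.5135 0.091  0.028 ] [0.5101 0.0936 0.028 ] depth [0.515  0.0919 0.0259] [0.5113 0.0904 0.0267]
hring (array([0.5201, 0.1163, 0.0231]), array([0.0028])) plane [0.5218 0.117  0.025 ] [0.5164 0.1184 0.025 ] depth [0.5219 0.1146 0.0319] [0.5148 0.122  0.0274]
hend (array([0.5477, 0.2089, 0.0135]), array([0.0006])) plane [0.5474 0.2089 0.0125] [0.5491 0.2079 0.0125] depth [0.5455 0.2083 0.0183] [0.5476 0.2108 0.0153]
fork (array([ 0.5915, -0.0768,  0.058 ]), array([0.])) plane [ 0.5913 -0.0768  0.06  ] [ 0.5893 -0.0733  0.06  ] depth [ 0.5924 -0.0753  0.0512] [ 0.6569 -0.1866 -0.0017]
orange 123 (279.3552551269531, 196.11184692382812) 8.31981372833252 [ 0.5619168  -0.18131579  0.058     ] z 0.05750279477645148
pad by depth [ 0.5585907  -0.18047282  0.07780868] 0.057979020549559834 209
handle [0.29080078 0.95678365 0.53417635 0.1625514 ] [0.51223679 0.11545533] [0.55556459 0.20832361] yaw 1.2757328
rim depth [0.53029165 0.07564063 1.4390133 ] [ 0.42019864 -0.10265296  0.02247825]
base ((0.5661550760269165, -0.14436912536621094), (0.18223874270915985, 0.12225282192230225), 81.72174835205078) 446
sticks [ 0.629 -0.006  0.02 ] [0.699 0.063 0.145]
drawer [0.612 0.059 0.02 ] [0.679 0.255 0.217]
knob [0.596 0.09  0.021] [0.624 0.218 0.104]
register [ 0.671 -0.254  0.02 ] [ 0.714 -0.052  0.11 ]
near [ 0.642 -0.304  0.02 ] [ 0.682 -0.202  0.08 ]
```

Call:
{"name": "servo_tool", "arguments": {
  "deltas": [
    [[2, 2.5, 0], 0],
    [[5, 6.5, 0], 0],
    [[9, 11.5, 0], 0],
    [[13, 16.5, 0], 0],
    [[17, 21.5, 0], 0],
    [[21, 26.5, 0], 0],
    [[25, 31.5, -1], 0],
    [[29, 36.5, -3], 0],
    [[33, 41.5, -6], 0],
    [[35.5, 44.5, -9], 0],
    [[37, 46.3, -11.5], 0],
    [[37.1, 46.6, -13], 0],
    [[37.1, 46.6, -13], 0],
    [[37.1, 46.6, -13], 0]
  ],
  "claw": 0
}}

```text
time_s: 1.85
tool_pos: [0.5619, -0.1823, 0.0975]
ee_rot: [[-0.959, -0.282, 0.001], [-0.282, 0.959, -0.0], [-0.001, -0.001, -1.0]]
force: [0.4, -0.7, 0.7]
width: 0.003
```

```bash
python3 - <<'E'
from h import *
t=np.load('top0.npz'); P=pts(t['d'],t).reshape(-1,3)
for z0,z1 in((.06,.085),(.085,.25)):
    print(z0,[(round(y,3),P[(abs(P[:,1]-y)<.005)&(P[:,2]>z0)&(P[:,2]<z1)&(P[:,0]>.55)&(P[:,0]<.75)][:,0].min(initial=9).round(3)) for y in np.arange(-.01,.2,.01)])
s=r.get_state(); print(s['tool_pos'],s['force'],s['width'])
im,d,p=look('scene'); cv2.imwrite('pics/s1.png',cv2.resize(im[140:270,190:330,::-1],None,fx=5,fy=4.6))
E
```

```text
0.06 [(np.float64(-0.01), np.float64(0.673)), (np.float64(0.0), np.float64(0.648)), (np.float64(0.01), np.float64(0.636)), (np.float64(0.02), np.float64(0.633)), (np.float64(0.03), np.float64(0.63)), (np.float64(0.04), np.float64(0.677)), (np.float64(0.05), np.float64(0.634)), (np.float64(0.06), np.float64(0.648)), (np.float64(0.07), np.float64(9.0)), (np.float64(0.08), np.float64(0.65)), (np.float64(0.09), np.float64(0.615)), (np.float64(0.1), np.float64(0.615)), (np.float64(0.11), np.float64(0.614)), (np.float64(0.12), np.float64(0.615)), (np.float64(0.13), np.float64(0.613)), (np.float64(0.14), np.float64(0.614)), (np.float64(0.15), np.float64(9.0)), (np.float64(0.16), np.float64(0.614)), (np.float64(0.17), np.float64(0.615)), (np.float64(0.18), np.float64(0.615)), (np.float64(0.19), np.float64(0.615))]
0.085 [(np.float64(-0.01), np.float64(0.655)), (np.float64(0.0), np.float64(0.639)), (np.float64(0.01), np.float64(0.633)), (np.float64(0.02), np.float64(0.629)), (np.float64(0.03), np.float64(0.63)), (np.float64(0.04), np.float64(0.63)), (np.float64(0.05), np.float64(0.636)), (np.float64(0.06), np.float64(0.644)), (np.float64(0.07), np.float64(0.646)), (np.float64(0.08), np.float64(0.645)), (np.float64(0.09), np.float64(0.615)), (np.float64(0.1), np.float64(0.615)), (np.float64(0.11), np.float64(0.615)), (np.float64(0.12), np.float64(0.615)), (np.float64(0.13), np.float64(0.615)), (np.float64(0.14), np.float64(0.613)), (np.float64(0.15), np.float64(0.613)), (np.float64(0.16), np.float64(0.613)), (np.float64(0.17), np.float64(0.613)), (np.float64(0.18), np.float64(0.615)), (np.float64(0.19), np.float64(0.615))]
[ 0.56191971 -0.18225185  0.09750983] [ 0.40064853 -0.67157948  0.7373666 ] 0.003162824702470615
```

Call:
{"name": "servo_tool", "arguments": {
  "deltas": [
    [[0, 0.1, -1.5], 0],
    [[0, 0.1, -3], 0],
    [[0, 0.1, -3.8], 0],
    [[0, 0.1, -4.3], 0],
    [[0, 0.1, -4.6], 0],
    [[0, 0.1, -4.8], 0],
    [[0, 0.1, -4.8], 0]
  ],
  "claw": 0
}}

```text
time_s: 2.78
tool_pos: [0.5625, -0.1804, 0.0486]
ee_rot: [[-0.959, -0.283, 0.001], [-0.283, 0.959, 0.0], [-0.001, -0.0, -1.0]]
force: [0.3, -0.5, 0.3]
width: 0.006
```

Call:
{"name": "servo_tool", "arguments": {
  "deltas": [
    [[0, 0, -0.1], 0],
    [[0, 0, -0.2], 0],
    [[0, 0, -0.3], 0],
    [[0, 0, -0.3], 0]
  ],
  "claw": 0
}}

```text
time_s: 3.28
tool_pos: [0.5628, -0.1804, 0.0481]
ee_rot: [[-0.959, -0.284, 0.002], [-0.284, 0.959, -0.001], [-0.002, -0.001, -1.0]]
force: [-6.6, 3.8, 20.9]
width: 0.006
```

The pad bottomed at z = 0.048 with about 21 N on the tool. The gripper body would hit the open drawer if I grasped the portafilter where it lies. So I'll first draw it a little forward and right, with the closed fingers inside the basket.

Call:
{"name": "servo_tool", "arguments": {
  "deltas": [
    [[0, 0, 3], 0],
    [[0, 0, 7.5], 0],
    [[-0.5, 2, 7.5], 0],
    [[-2, 6, 7.5], 0],
    [[-3.5, 11, 7.5], 0],
    [[-5, 16, 7.5], 0],
    [[-6.2, 20, 7.5], 0],
    [[-6.6, 21.4, 7.5], 0],
    [[-6.6, 21.4, 5], 0],
    [[-6.6, 21.4, 2], 0],
    [[-6.6, 21.4, 0], 0],
    [[-6.6, 21.4, -1.5], 0],
    [[-6.6, 21.4, -2.6], 0],
    [[-6.6, 21.4, -2.6], 0]
  ],
  "claw": 0
}}

```text
time_s: 5.03
tool_pos: [0.4955, 0.0333, 0.0188]
ee_rot: [[-0.959, -0.283, -0.001], [-0.283, 0.959, -0.001], [0.002, -0.0, -1.0]]
force: [-0.8, -0.1, -0.6]
width: 0.007
```

Call:
{"name": "servo_tool", "arguments": {
  "deltas": [
    [[-0.3, -0.2, 0], 0],
    [[-0.7, -0.5, 0], 0],
    [[-1.1, -0.8, 0], 0],
    [[-1.5, -1.1, 0], 0],
    [[-1.9, -1.4, 0], 0],
    [[-2.3, -1.7, 0], 0],
    [[-2.7, -2.0, 0], 0],
    [[-3.1, -2.3, 0], 0],
    [[-3.5, -2.5, 0], 0],
    [[-3.5, -2.5, 0], 0],
    [[-3.3, -2.3, 0], 0],
    [[-3.1, -2.0, 3], 0],
    [[-3.1, -2.0, 8], 0],
    [[-3.1, -5, 12], 0.1],
    [[-3.1, -10, 13], 0.25],
    [[-3.1, -15, 13], 0.4],
    [[-3.1, -15, 13], 0.4]
  ],
  "claw": 0
}}

```text
time_s: 7.15
tool_pos: [0.4636, -0.1189, 0.149]
ee_rot: [[-0.774, -0.633, -0.002], [-0.633, 0.774, -0.0], [0.002, 0.001, -1.0]]
force: [0.2, 0.7, 0.7]
width: 0.007
```

```bash
python3 - <<'E'
from h import *
for n,(u0,v0,u1,v1) in dict(top=(155,150,305,270),scene=(195,175,295,265)).items():
    im,d,p=look(n); np.savez(f'{n}1.npz',im=im,d=d,**{k:np.array(v) for k,v in p.items()})
    cv2.imwrite(f'pics/{n}1.png',cv2.resize(im[v0:v1,u0:u1,::-1],None,fx=5,fy=5,interpolation=cv2.INTER_CUBIC))
s=r.get_state(); print(s['time_s'],s['tool_pos'],s['force'])
E
```

```text
7.25 [ 0.46403912 -0.11689579  0.14892333] [ 0.43035849  0.24001356 -0.64859128]
```

View pics/top1.png

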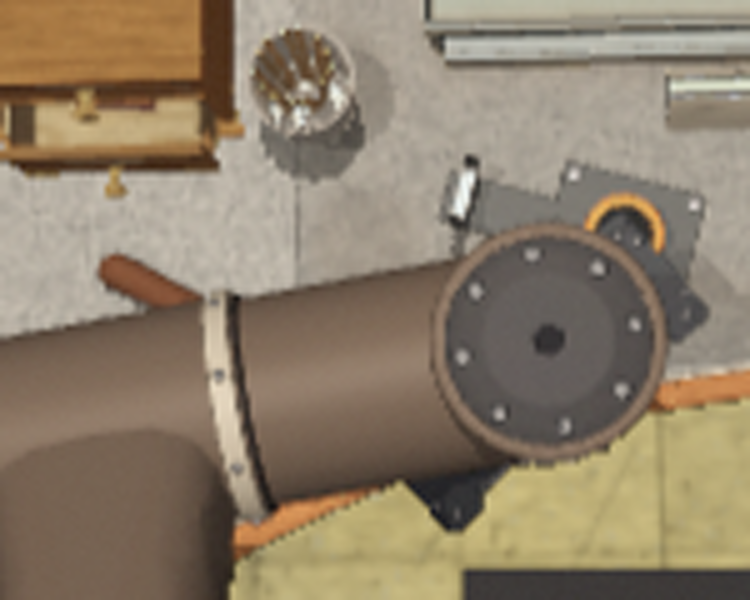

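View pics/scene1.png

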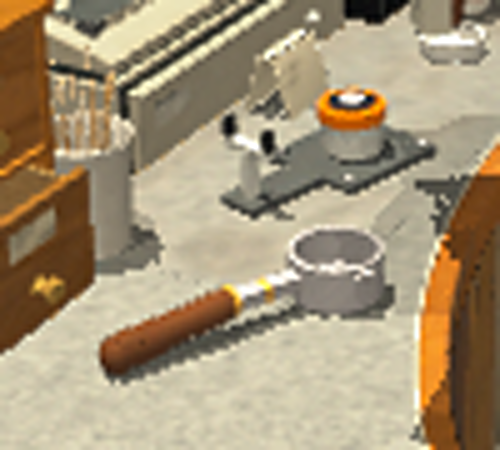

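The scene crop shows the portafilter drawn clear, with the rim at (336,250), the band at (266,289) and the handle end at (106,362). The pad is visibly lower. The arm hides the basket in the top view, so I'll move it aside.

Call:
{"name": "servo_tool", "arguments": {
  "deltas": [
    [[0, -4, 0], 0],
    [[-1, -9, 0], 0],
    [[-2, -14, 0], 0],
    [[-3, -19, 0], 0],
    [[-4, -23, 0], 0],
    [[-4, -25, 0], 0],
    [[-4, -25, 0], 0]
  ],
  "claw": 1
}}

```text
time_s: 8.12
tool_pos: [0.4252, -0.3664, 0.1489]
ee_rot: [[-0.774, -0.633, -0.001], [-0.633, 0.774, 0.001], [0.001, 0.001, -1.0]]
force: [0.1, 0.6, -0.2]
width: 0.74
```

```bash
python3 - <<'E'
from h import *
for n,(u0,v0,u1,v1) in dict(top=(155,150,305,270),scene=(195,175,295,265)).items():
    im,d,p=look(n); np.savez(f'{n}2.npz',im=im,d=d,**{k:np.array(v) for k,v in p.items()})
    cv2.imwrite(f'pics/{n}2.png',cv2.resize(im[v0:v1,u0:u1,::-1],None,fx=5,fy=5,interpolation=cv2.INTER_CUBIC))
s=r.get_state(); print(s['time_s'],s['tool_pos'],s['ee_rot'])
E
```

```text
8.225 [ 0.42522179 -0.36533446  0.14915887] [[-7.73194081e-01 -6.34169048e-01 -7.28968999e-04]
 [-6.34169440e-01  7.73193871e-01  5.99340464e-04]
 [ 1.83551191e-04  9.25696361e-04 -9.99999555e-01]]
```

View pics/top2.png

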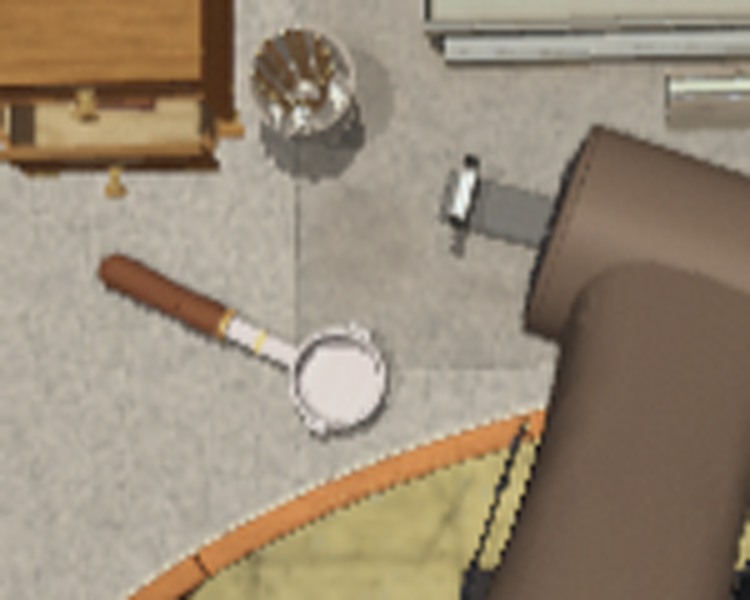

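The portafilter is now clear of the drawer. In the top crop the rim centre is at (338,380), the band at (261,341), the ring at (226,321) and the handle end at (104,265).

```bash
python3 - <<'E'
import numpy as np,cv2
from h import pts,ray
D={n:np.load(n+'2.npz') for n in('top','scene')}
P={n:pts(D[n]['d'],D[n]) for n in D}
def px(x,y,u0,v0): return ((x+.5)/5-.5+u0,(y+.5)/5-.5+v0)
T=lambda x,y:px(x,y,155,150); S=lambda x,y:px(x,y,195,175)
def tri(a,b):
    M=[];B=[]
    for t,(u,v) in((D['top'],a),(D['scene'],b)):
        o=t['T'][:3,3]; w=t['T'][:3,:3]@np.array([(u-t['cx'])/t['fx'],(v-t['cy'])/t['fy'],1]); w/=np.linalg.norm(w)
        A=np.eye(3)-np.outer(w,w); M.append(A);B.append(A@o)
    x,res,_,_=np.linalg.lstsq(np.vstack(M),np.hstack(B),rcond=None); return x.round(4),np.sqrt(res).round(4)
R={}
for n,a,b,z in(('rim',T(338,380),S(336,250),.036),('band',T(261,341),S(266,289),.028),('hend',T(104,264),S(106,362),.0125)):
    R[n]=tri(a,b); print(n,R[n],ray(D['top'],*a,z).round(4))
v=R['hend'][0]-R['rim'][0]; print('yaw',np.arctan2(v[1],v[0]),np.hypot(*v[:2]))
h=cv2.cvtColor(D['top']['im'],cv2.COLOR_RGB2HSV).astype(int); m=np.zeros(h.shape[:2],bool); m[198:219,172:200]=((h[...,0]<16)&(h[...,1]>80)&(h[...,2]<170))[198:219,172:200]
vv,uu=np.nonzero(m); q=np.array([ray(D['top'],a,b,.02)[:2] for a,b in zip(uu,vv)],np.float32); l=cv2.fitLine(q,cv2.DIST_L2,0,.01,.01).ravel(); print(l,np.arctan2(l[1],l[0]))
# pad height in scene: orange
h=cv2.cvtColor(D['scene']['im'],cv2.COLOR_RGB2HSV).astype(int); m=(h[...,0]>=8)&(h[...,0]<=24)&(h[...,1]>150)&(h[...,2]>120); m[:188]=m[206:]=0; m[:,:256]=m[:,275:]=0
print('pad ring z', np.percentile(P['scene'][m][:,2],[50,90,98]), D['scene']['d'].shape)
b=S(351,101); print(P['scene'][int(round(b[1])),int(round(b[0]))])
E
```

```text
rim (array([0.4714, 0.011 , 0.0328]), array([0.0014])) [0.4704 0.0103 0.036 ]
band (array([0.4981, 0.0628, 0.0221]), array([0.0004])) [0.498  0.0622 0.028 ]
hend (array([0.554 , 0.171 , 0.0095]), array([0.0005])) [0.554  0.1706 0.0125]
yaw 1.0942333902557644 0.1800632111232053
[0.46206272 0.88684726 0.5326197  0.13055405] 1.0904766
pad ring z [0.04536373 0.04728539 0.04881869] (384, 512)
[ 0.55354401 -0.16579827  0.05447421]
```

Call:
{"name": "servo_tool", "arguments": {
  "deltas": [
    [[0.5, 2.5, 0], 0.05],
    [[1.5, 7.5, 0], 0.15],
    [[2.5, 12.5, 0], 0.25],
    [[3.5, 18, 0], 0.35],
    [[4.5, 23.5, 0], 0.4],
    [[5.5, 29, 0], 0.4],
    [[6.4, 34.5, 0], 0.4],
    [[7, 39.5, -1], 0.4],
    [[7.3, 42, -3], 0.4],
    [[7.3, 42.8, -5], 0.4],
    [[7.3, 42.8, -7], 0.4],
    [[7.3, 42.8, -8], 0.4],
    [[7.3, 42.8, -8], 0.4]
  ],
  "claw": 1
}}

```text
time_s: 9.85
tool_pos: [0.4973, 0.062, 0.0693]
ee_rot: [[-0.465, -0.886, -0.001], [-0.886, 0.465, -0.001], [0.001, 0.001, -1.0]]
force: [-0.1, -0.6, -0.7]
width: 0.998
```

Call:
{"name": "servo_tool", "arguments": {
  "deltas": [
    [[0.1, 0, -2], 0],
    [[0.1, 0, -4], 0],
    [[0.1, 0, -5.3], 0],
    [[0.1, 0, -6.1], 0],
    [[0.1, 0, -6.3], 0],
    [[0.1, 0, -6.3], 0]
  ],
  "claw": 1
}}

```text
time_s: 10.6
tool_pos: [0.4992, 0.0617, 0.0069]
ee_rot: [[-0.465, -0.885, 0.0], [-0.885, 0.465, 0.0], [-0.0, -0.0, -1.0]]
force: [1.1, -0.8, 0.3]
width: 1.001
```

Call:
{"name": "servo_tool", "arguments": {
  "deltas": [
    [[0, 0, 0], 0],
    [[0, 0, 0], 0],
    [[0, 0, 0], 0],
    [[0, 0, 0], 0],
    [[0, 0, 0], 0],
    [[0, 0, 0], 0],
    [[0, 0, 0], 0],
    [[0, 0, 0], 0]
  ],
  "claw": 0
}}

```text
time_s: 11.6
tool_pos: [0.4988, 0.0616, 0.0065]
ee_rot: [[-0.465, -0.885, -0.0], [-0.885, 0.465, -0.0], [0.0, 0.0, -1.0]]
force: [1.5, -1.1, 0.4]
width: 0.157
```

Call:
{"name": "servo_tool", "arguments": {
  "deltas": [
    [[0, 0, 0.5], 0],
    [[0, 0, 1.5], 0],
    [[0, 0, 3], 0],
    [[0, 0, 5], 0],
    [[0, 0, 7], 0],
    [[0, 0, 9], 0],
    [[0, 0, 10.5], 0],
    [[0, 0, 11], 0],
    [[0, 0, 11], 0],
    [[0, 0, 11], 0]
  ],
  "claw": 0
}}

```text
time_s: 12.85
tool_pos: [0.4984, 0.0614, 0.1158]
ee_rot: [[-0.465, -0.885, -0.001], [-0.885, 0.465, -0.0], [0.001, 0.001, -1.0]]
force: [-0.9, -0.6, -3.6]
width: 0.155
```

```bash
python3 - <<'E'
from h import *
im,d,p=look('scene'); np.savez('scene3.npz',im=im,d=d,**{k:np.array(v) for k,v in p.items()})
cv2.imwrite('pics/s3.png',cv2.resize(im[140:270,190:330,::-1],None,fx=4.5,fy=4.5,interpolation=cv2.INTER_CUBIC))
s=r.get_state(); print(s['time_s'],s['tool_pos'],s['force'],s['torque'],s['width'])
E
```

```text
12.9 [0.49848168 0.06139843 0.11580773] [ 0.17629339  0.24414223 -3.73236409] [0.05996998 0.08115018 0.00685329] 0.15280190906644675
```

View pics/s3.png

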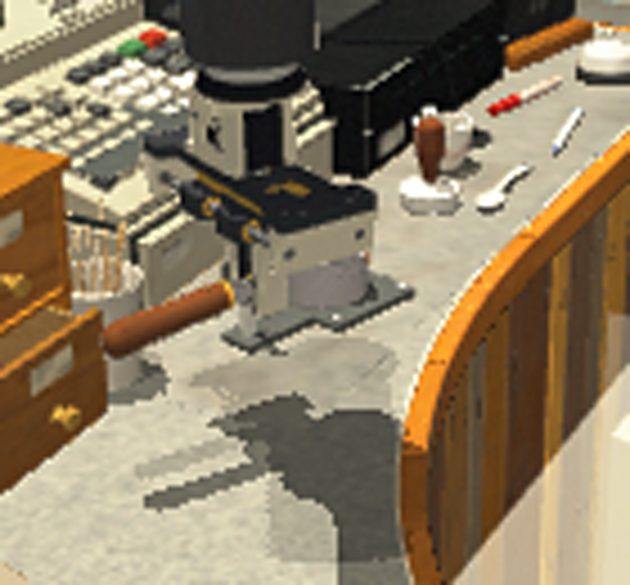

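Call:
{"name": "servo_tool", "arguments": {
  "deltas": [
    [[0, -1, 0], 0],
    [[0, -3, 0], 0],
    [[0, -6, 0], 0],
    [[0, -9, 0], 0],
    [[0, -12, 0], 0],
    [[0.5, -15, 0], 0.02],
    [[1.5, -17, 0], 0.05],
    [[3, -18.3, 0], 0.1],
    [[4.8, -18.7, 0], 0.15],
    [[6.4, -18.7, 0], 0.19],
    [[7.5, -18.7, 0], 0.205],
    [[7.9, -18.7, 0], 0.205],
    [[7.95, -18.7, 0], 0.205],
    [[7.95, -18.7, 0], 0.205],
    [[7.95, -18.7, 0], 0.205]
  ],
  "claw": 0
}}

```text
time_s: 14.78
tool_pos: [0.5781, -0.1253, 0.1167]
ee_rot: [[-0.275, -0.961, 0.0], [-0.961, 0.275, 0.0], [-0.0, -0.0, -1.0]]
force: [0.0, -0.5, -3.8]
width: 0.158
```

```bash
python3 - <<'E'
from h import *
for n,(u0,v0,u1,v1) in dict(top=(185,130,385,230),scene=(190,140,330,260)).items():
    im,d,p=look(n); np.savez(f'{n}4.npz',im=im,d=d,**{k:np.array(v) for k,v in p.items()})
    cv2.imwrite(f'pics/{n}4.png',cv2.resize(im[v0:v1,u0:u1,::-1],None,fx=4,fy=4,interpolation=cv2.INTER_CUBIC))
    h=cv2.cvtColor(im,cv2.COLOR_RGB2HSV).astype(int); P=pts(d,p)
    m=(h[...,0]<16)&(h[...,1]>80)&(h[...,2]<190)&(P[...,2]>.095)&(P[...,2]<.15)&(P[...,0]>.55)&(P[...,0]<.63)&(P[...,1]>-.12)&(P[...,1]<.02)
    q=P[m]; print(n,len(q))
    if len(q)>15:
        o=np.argsort(q[:,1]); q=q[o]; k=len(q)//3
        print('near',np.median(q[:k],0),'far',np.median(q[-k:],0),'yaw',np.arctan2(*(np.median(q[-k:],0)-np.median(q[:k],0))[1::-1]),'max',q.max(0))
s=r.get_state(); print(s['time_s'],s['tool_pos'],s['ee_rot'],s['force'],s['width'],np.abs(s['joint_vel']).max())
E
```

```text
top 0
scene 143
near [ 0.58396503 -0.0738027   0.13530478] far [ 0.60294592 -0.00977533  0.12752841] yaw 1.282599906287938 max [ 0.61672806 -0.00091818  0.14214085]
14.875 [ 0.57824687 -0.12534722  0.11672418] [[-2.75404940e-01 -9.61328291e-01  1.90072318e-04]
 [-9.61328304e-01  2.75404954e-01  5.51533891e-05]
 [-1.05367371e-04 -1.67532383e-04 -9.99999980e-01]] [-0.90242005 -0.08984429 -3.55377501] 0.16129318422247935 0.003851449573695979
```

View pics/scene4.png

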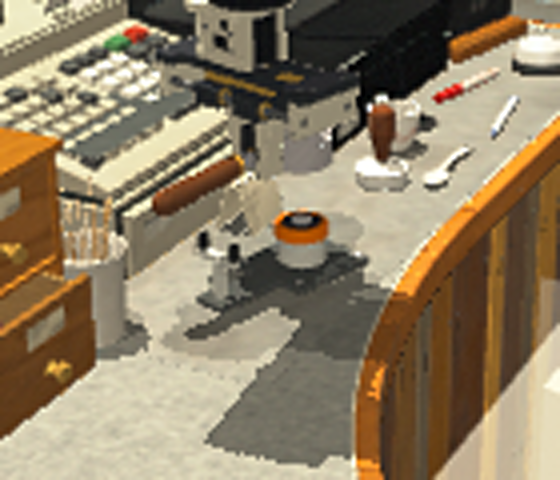

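View pics/top4.png

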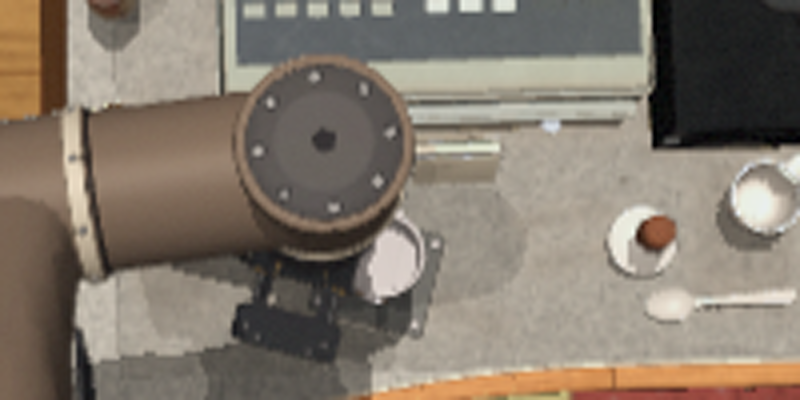

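Both views show the portafilter over the stand, the handle pointing the fork's way, and the bystanders untouched. The depth readings suggest a handle tilt, so I'll compare them with the at-rest image using edge rays and depth.

```bash
python3 - <<'E'
from h import *
def handle(f,c,yaw,zr):
    t=np.load(f); P=pts(t['d'],t); h=cv2.cvtColor(t['im'],cv2.COLOR_RGB2HSV).astype(int)
    e=np.array([np.cos(yaw),np.sin(yaw)]); rel=P[...,:2]-c; s=rel@e; w=rel@np.array([-e[1],e[0]])
    m=(h[...,0]<16)&(h[...,1]>80)&(s>.085)&(s<.185)&(abs(w)<.025)&(P[...,2]>zr)&(P[...,2]<zr+.06)
    vv,uu=np.nonzero(m)
    # silhouette centreline: mean row per column, ray met with the vertical plane through the axis
    a=[]
    for u in np.unique(uu):
        r_=vv[uu==u]
        if len(r_)<4: continue
        T=t['T']; d=T[:3,:3]@np.array([(u-t['cx'])/t['fx'],(r_.mean()-t['cy'])/t['fy'],1]); o=T[:3,3]
        n=np.array([-e[1],e[0],0]); k=-((o[:2]-c)@n[:2])/(d@n); X=o+k*d; a.append(((X[:2]-c)@e,X[2]))
    a=np.array(a); k=(a[:,0]>.1)&(a[:,0]<.172); b=np.polyfit(a[k,0],a[k,1],1)
    bd=np.polyfit(s[m],P[...,2][m],1)
    print(f,m.sum(),'axis slope',b[0].round(3),'z@.13',np.polyval(b,.13).round(4),'depth slope',bd[0].round(3),'z@.13',np.polyval(bd,.13).round(4),'s range',a[:,0].min().round(3),a[:,0].max().round(3))
handle('scene0.npz',np.array([.497,.033]),1.285,0.005)
handle('scene2.npz',np.array([.471,.0107]),1.092,0.005)
handle('scene3.npz',np.array([.471,.0107]),1.087,0.09)
handle('scene4.npz',np.array([.562,-.181]),1.292,0.09)
# basket in the top view
t=np.load('top4.npz'); P=pts(t['d'],t); q=P[(P[...,2]>.135)&(P[...,2]<.158)&(np.hypot(P[...,0]-.562,P[...,1]+.181)<.06)]
print('rim pts',len(q),q.min(0),q.max(0))
t=np.load('scene4.npz'); P=pts(t['d'],t); q=P[(P[...,2]>.1)&(P[...,2]<.16)&(np.hypot(P[...,0]-.562,P[...,1]+.181)<.04)]
print('basket scene',len(q),np.percentile(q,[2,98],axis=0))
E
```

```text
scene0.npz 196 axis slope -0.104 z@.13 0.0173 depth slope -0.107 z@.13 0.0233 s range 0.084 0.183
scene2.npz 196 axis slope -0.112 z@.13 0.017 depth slope -0.11 z@.13 0.0229 s range 0.085 0.182
scene3.npz 210 axis slope -0.114 z@.13 0.1264 depth slope -0.112 z@.13 0.1312 s range 0.084 0.181
scene4.npz 143 axis slope -0.095 z@.13 0.127 depth slope -0.108 z@.13 0.1325 s range 0.088 0.185
rim pts 60 [ 0.52576864 -0.20992794  0.13586763] [ 0.59362439 -0.1564714   0.15064427]
basket scene 105 [[ 0.52669104 -0.2054849   0.1115256 ]
 [ 0.58491032 -0.14526896  0.14480566]]
```

The handle's slope in the images is the same as when it lay on the counter (−0.10 to −0.11), so it's the shape of the handle and the portafilter hangs level. The lift is about 0.11 m and the basket is centred. Handing in.

```bash
python3 -c "
from h import *
r.hand_in(); s=r.get_state(); print(s['time_s'],s['tool_pos'],s['width'],s['force'])"
```

```text
the job is handed in; nothing more can be done
the job is handed in; nothing more can be done
```

I pressed the pad home and handed the job in at about 15 s, with the portafilter held level over the stand. The hand-in gives no verdict, and my state read after it returned nothing.

**What I did**
- **Pad:** I pressed it with the closed fingers until it stopped at z = 0.048 m with about 21 N on the tool. Depth afterwards put the pad ring at 0.047–0.049 m.
- **Extra move:** I slid the portafilter about 3 cm across the counter, with the fingers inside the basket. Where it first lay, the gripper body would have hit the open drawer.
- **Grasp and carry:** I gripped the neck at the band, about 58 mm from the basket's axis, with the jaws 14 mm apart. I then lifted it, turned it 0.2 rad and carried it over the pad.

**Last checks before handing in**
- **Position:** the tool was within 1 mm of its target. The basket rim showed its centre within about 5 mm of the pad's axis, and the underside was about 62 mm above the pad.
- **Handle:** its direction was 1.28–1.29 rad, against about 1.30 for the fork.
- **Grip and rest:** the tool carried about 3.6–3.8 N and the joints were still.
- **Surroundings:** the tamper, mug, spoon and stick cup look undisturbed in the last pictures; I did not measure their positions again.

**A check that disagreed:** the handle seemed to slope by about 0.11 rad in the images. It showed the same slope when lying on the counter, and the change was at most about 0.02 rad, so I took it as the handle's shape and not a tilt.

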